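# Put the full storage tin in the tray

### The arm

A 6-joint arm with a two-finger parallel gripper is mounted at the origin on a cart in front of the work surface, level with it; the furniture and walls round the work are solid. World frame = base frame: x ahead of the robot, y to its left, z up, the work surface at z = 0. Lengths are in m, angles in degrees, forces in N, time in s.
With the tool pointing down it reaches from about 0.4 to 0.825 m from the base axis. Payload 7 kg.
Tool frame: the origin (TCP) lies midway between the tips of the shut fingers; the grasp point (between the pads) lies 19 mm behind it (ctrl.hold_point_z is the distance from the TCP to the grasp point, in m); z points along the fingers, y is the line along which they close (so a half turn about z gives the same grasp; the last joint's range is limited). The gripper opens to 88 mm and grips with 3 to 60 N. Pads are 19 mm wide; open, the fingers measure 130 mm over their backs; the gripper's body (78 mm by 193 mm) begins 47 mm behind the grasp point.
Start: joints at [81.079, 20.546, 0.682, 0, -70.136, -16.507], TCP at [0.29, 0.61, 0.227] pointing down, gripper open.
Joint ranges: [-176.03, 176.03], [-82.01, 121.73], [-58.28, 71.71], [-173.87, 95.51], [-174.79, -0.11], [-173.66, 173.66]. Speed limits (degrees/s): [136.94, 136.94, 172.46, 180, 180, 180].

### API

Orientations are given as [roll, pitch, yaw] about the fixed x, y, z axes, in that order (R = Rz(yaw) Ry(pitch) Rx(roll)).
In Python, from plant import ctrl gives the robot as it stands.
- The arm moves only by the tool apply_moves, never from a script. Its argument "deltas" is a list of rows, each an object with "fingers": the finger opening in mm, from 0 to 87.6; "delta_pos": the shift along the tool's x, y, z in mm, a list of three; "angular": the turn, a rotation vector about the tool's x, y, z in degrees, a list of three. A call has 1 to 10 rows; each row is the pose to reach, as a shift and turn from the pose commanded when the call began, along the tool's axes at that moment; what a row does not reach only later rows make up. A row lasts 1/10 s, in which the tool goes at most 50 mm and 8.59 degrees, less where a joint would pass 70% of its speed; a pose out of reach is approached as far as the arm can. A call with a gripper value outside its range is refused whole. The fingers move at their own pace and stop on an object; the grip force is fixed at half the most. Time passes only in rows, so rows that repeat a pose let the fingers close. It gives the time, the measured TCP pose, the force, the opening and the grip force at its end, in the units of the state.
- ctrl.get_obs(): the state, without advancing time (a new reading comes with each control period).
- ctrl.snapshot(name): name is "scene" or "top"; returns the picture (384x512x3 uint8, red, green, blue); there is no depth.
- ctrl.camera_params(name): a dict with "fx", "fy", "cx", "cy" (pixels), "dist_coeffs" ([k1, k2, p1, p2, k3] as OpenCV has them; the pictures are not rectified), "cam_to_world" (4x4, takes a point from camera to world coordinates). Camera axes: x right, y up, looking along -z (the intrinsics and any distortion apply to the point x, -y, -z); pixel columns grow to the right and rows downward; lengths in m; the calibration is good to about 2 mm. A picture is of the moment at which its call begins. camera_params takes no time and is no camera call.
- ctrl.close_job(): hands the job in; it is judged then, once.
The state is a dict: "clock": time; "joint_pos": joint angles; "qvel": joint speeds; "tau": joint torques, N m; "tool_pos": TCP position; "orientation": TCP orientation; "force": force on the tool from outside, world axes, zero at the start; "moment": the same for the moment, N m; "opening": finger opening in m; "gripper_force": force on a finger pad.
Only numpy, scipy, OpenCV 4.12 (cv2) and the standard library are available. Lean on these libraries where they do the work, as an engineer would, in place of code of your own. Each camera call takes 0.05 s, during which the arm holds its last target. There are 200 camera calls.

### The job

Two closed metal storage tins that look just the same stand on the chopping board; one is full, the other is nearly empty, and only their weight tells which. Lower the full tin onto the floor of the steel tray without dropping it, and leave the nearly empty one on the chopping board.

Things in the scene. Friction and masses are not known exactly. Their poses are not given: they have to be found in the camera images.
- board: Brown wooden chopping board, 220 x 320 x 18 mm, lying flat and fixed on the worktop, to the left or the right of the tray. Origin at the centre of its underside; x along its 220 mm side, away from the robot when unturned; y along its 320 mm side, to the left; z up; its top is at z = 18 mm.
- tin_left (a point): A point fixed to the board, 80 mm to the left (+y) of its middle and 36 mm above its top: the centre of the tin that stands there at the start. The tin is a closed oblong box of plain bare metal with a flat lid, 110 mm long (along this frame's x), 54 mm wide (along y) and 72 mm high. One tin weighs 0.49 to 0.61 kg (full), the other 0.09 to 0.11 kg (nearly empty); which of them stands on the left is drawn by chance. This point stays with the board when the tin is taken.
- tin_right (a point): The same for the other, outwardly identical tin: a point fixed to the board, 80 mm to the right (-y) of its middle and 36 mm above its top, the centre of the tin that stands there at the start; length along x, width along y.
- tray_floor: The flat floor of the open rectangular stainless-steel tray, which is fixed on the worktop. Origin at the centre of the floor's underside, level with the worktop; the floor is 4 mm thick, its clear area 212 mm along x (away from the robot when unturned) by 152 mm along y; z up. The tray's walls stand round it, 220 x 160 mm outside, 4 mm thick, their rim 33 mm above the worktop, with a small loop handle on each 160 mm side.

How it is judged:
By the outcome, as a careful person would: the job done as asked, in the order asked, and still so for the second after the job is handed in, with the robot touching nothing.
It also fails if it takes over 48 s, if anything falls off the work surface, if the arm or the gripper's body presses on something with over 40 N, if the wrist force passes 120 N, or if a joint passes its speed limit or range.

## Working session

There is one attempt and no reset: what is moved stays moved. The work goes in short steps, Python scripts to look and compute and a tool call to move; the robot and the scene stay as the last step left them, time stands still between calls to the robot, and variables do not carry over. Pictures are saved under pics/ and viewed, at most 10 in all, crops included, and the job is handed in when it is done.

Besides the shell and the picture viewer there is one more tool, called by a JSON object that holds its "op" and its "data", one argument or row to a line. apply_moves: Moves the arm, as the interface text tells. Its arguments: {"type":"object","properties":{"deltas":{"type":"array"}},"required":["deltas"]}

```bash
mkdir -p pics; python3 - <<'E'
from plant import ctrl
import cv2
for n in("scene","top"):
    cv2.imwrite(f"pics/{n}0.png",ctrl.snapshot(n)[:,:,::-1]); p=ctrl.camera_params(n); print(n,p)
o=ctrl.get_obs(); print(o)
E
```

```text
scene {'fx': 395.82064690191737, 'fy': 395.82064690191737, 'cx': 261.2184621207657, 'cy': 188.07976407590823, 'dist_coeffs': array([-0.08864977,  0.        ,  0.        ,  0.        ,  0.        ]), 'cam_to_world': array([[ 0.82785884,  0.43243306, -0.35728335,  0.18155696],
       [-0.56088453,  0.64681633, -0.5167564 , -0.47033522],
       [ 0.00763416,  0.62819605,  0.77801763,  0.73836483],
       [ 0.        ,  0.        ,  0.        ,  1.        ]])}
top {'fx': 412.8212960484821, 'fy': 412.8212960484821, 'cx': 248.3974742120624, 'cy': 192.14424398178386, 'dist_coeffs': array([-0.03852772,  0.        ,  0.        ,  0.        ,  0.        ]), 'cam_to_world': array([[-0.00938812,  0.98258941, -0.18555301,  0.33055138],
       [-0.99986346, -0.01174767, -0.0116209 , -0.01856452],
       [-0.01359839,  0.18541857,  0.98256554,  0.92991509],
       [ 0.        ,  0.        ,  0.        ,  1.        ]])}
{'clock': 0.1, 'joint_pos': array([ 8.10802579e+01,  2.05884220e+01,  6.40553928e-01, -1.75085053e-02,
       -7.01366917e+01, -1.65053962e+01]), 'qvel': array([ 0.09477513, -0.12999585,  0.10503104, -0.04849076, -0.01127899,
        0.04856059]), 'tau': array([-2.00797811e-03, -5.84158623e+01,  2.93749398e+01,  7.01547816e+00,
        1.01877764e-02, -5.55519364e-05]), 'tool_pos': array([0.28965405, 0.6092183 , 0.22571642]), 'orientation': array([ 1.79914248e+02, -8.24426781e-03, -2.54310932e+01]), 'force': array([ 0.1812024 , -0.00504129, -0.04085212]), 'moment': array([-0.03798723,  0.00847196,  0.0112943 ]), 'gripper_force': 0.0, 'opening': 0.08784477537211209}
```

View pics/top0.png

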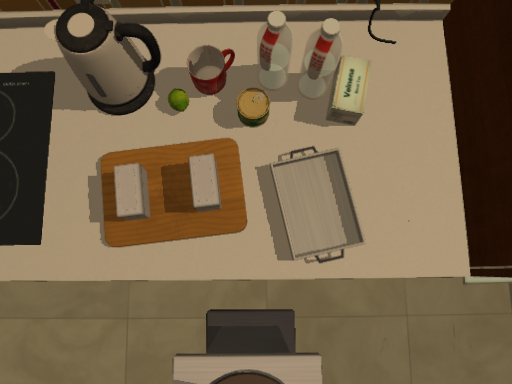

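View pics/scene0.png

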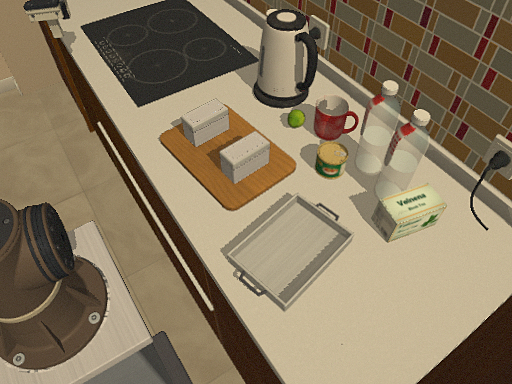

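The top view shows the board (centre about 173,192), with tins near (130,190) and (205,182). The tray is on the right, centred near (316,204). I'll enlarge the top view to get exact corners.

```bash
python3 - <<'E'
import cv2
i=cv2.imread("pics/top0.png")[125:275,90:375]
cv2.imwrite("pics/crop.png",cv2.resize(i[:, :],(798,420),interpolation=cv2.INTER_CUBIC))
E
```

```text
(no output)
```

View pics/crop.png

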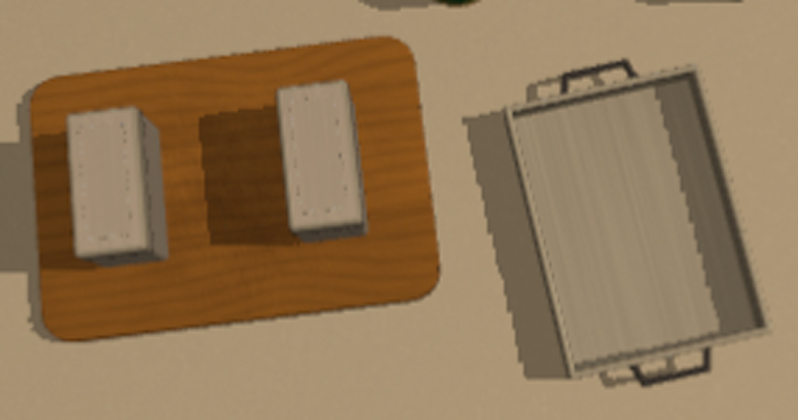

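The lid corners are clear: left tin (67,113), (137,107), (151,249), (77,256) in crop pixels; right tin (277,88), (347,81), (362,224), (291,231). The tray rim corners are (508,107), (697,68), (766,328), (574,376).

```bash
cat >h.py <<'E'
from plant import ctrl
import numpy as np, cv2
from scipy.spatial.transform import Rotation as R
def world(n,px,z):
    p=ctrl.camera_params(n); K=np.array([[p['fx'],0,p['cx']],[0,p['fy'],p['cy']],[0,0,1]])
    u=cv2.undistortPoints(np.array(px,float).reshape(-1,1,2),K,p['dist_coeffs']).reshape(-1,2)
    T=p['cam_to_world']; d=np.c_[u[:,0],-u[:,1],-np.ones(len(u))]@T[:3,:3].T
    return T[:3,3]+d*((z-T[2,3])/d[:,2])[:,None]
def go(pos,yaw,cur=None):
    o=ctrl.get_obs(); A=R.from_euler('xyz',o['orientation'],degrees=True); B=R.from_euler('xyz',[180,0,yaw],degrees=True)
    print('shift',(A.inv().apply(np.array(pos)-o['tool_pos'])*1000).round(1),'rot',(A.inv()*B).as_rotvec(degrees=True).round(2))
E
python3 - <<'E'
from h import *
q=lambda l:np.array(l)/2.8+[90-.3,125-.3]
for n,l,z in (("L",[(67,113),(137,107),(151,249),(77,256)],.09),("R",[(277,88),(347,81),(362,224),(291,231)],.09),("tray",[(508,107),(697,68),(766,328),(574,376)],.033)):
    w=world("top",q(l),z); c=w.mean(0)
    d=(w[0]+w[1]-w[2]-w[3])[:2]; s=[np.linalg.norm(w[i]-w[(i+1)%4]) for i in range(4)]
    print(n,c.round(4),"yaw",np.degrees(np.arctan2(d[1],d[0])).round(1),np.round(s,3))
    yaw=np.degrees(np.arctan2(d[1],d[0])); go([c[0],c[1],.2],yaw)
E
```

```text
L [0.4986 0.2424 0.09  ] yaw 7.3 [0.053 0.109 0.055 0.11 ]
shift [346.2 241.6  26.1] rot [ 9.000e-02  2.000e-02 -3.275e+01]
R [0.5158 0.0844 0.09  ] yaw 6.3 [0.053 0.11  0.053 0.11 ]
shift [429.6 376.8  26.3] rot [ 9.000e-02  2.000e-02 -3.172e+01]
tray [ 0.4757 -0.1582  0.033 ] yaw 12.0 [0.156 0.213 0.153 0.218]
shift [497.6 613.1  26.7] rot [ 9.000e-02  2.000e-02 -3.739e+01]
```

{"op": "apply_moves", "data": {
  "deltas": [
    {"fingers":87.6,"delta_pos":[346,241.5,60],"angular":[0,0,-32]},
    {"fingers":87.6,"delta_pos":[346,241.5,60],"angular":[0,0,-32]},
    {"fingers":87.6,"delta_pos":[346,241.5,60],"angular":[0,0,-32]},
    {"fingers":87.6,"delta_pos":[346,241.5,60],"angular":[0,0,-32]},
    {"fingers":87.6,"delta_pos":[346,241.5,60],"angular":[0,0,-32]},
    {"fingers":87.6,"delta_pos":[346,241.5,60],"angular":[0,0,-32]},
    {"fingers":87.6,"delta_pos":[346,241.5,60],"angular":[0,0,-32]},
    {"fingers":87.6,"delta_pos":[346,241.5,60],"angular":[0,0,-32]},
    {"fingers":87.6,"delta_pos":[346,241.5,60],"angular":[0,0,-32]},
    {"fingers":87.6,"delta_pos":[346,241.5,60],"angular":[0,0,-32]}
  ]
}}

```text
clock: 1.1
tool_pos: [0.4992, 0.2396, 0.1655]
orientation: [179.9, 0.1, 6.3]
force: [0.0, 0.7, 0.2]
opening: 0.0872
gripper_force: 0.0
```

```bash
python3 - <<'E'
from h import *
o=ctrl.get_obs(); print(o['clock'],o['tool_pos'],o['orientation'],o['force'],np.abs(o['qvel']).max())
go([.4986,.2424,.056],6.5)
cv2.imwrite("pics/s1.png",ctrl.snapshot("scene")[:,:,::-1])
E
```

```text
1.1 [0.49918164 0.23957044 0.16553685] [1.79923372e+02 1.03382549e-01 6.34914775e+00] [0.04776222 0.65116884 0.23978805] 2.9094302839583714
shift [-1.000e-01 -3.000e+00  1.095e+02] rot [ 0.08  0.1  -0.15]
```

View pics/s1.png

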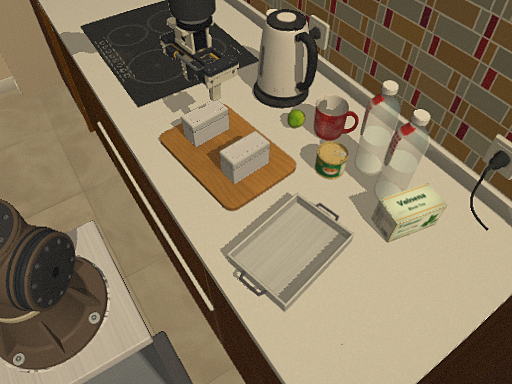

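The fingers show above and behind the left tin, with tips at about (213,98) and (168,62). I'll check that against the projected finger position.

```bash
python3 - <<'E'
from h import *
def proj(n,P):
    p=ctrl.camera_params(n); T=p['cam_to_world']; c=(np.array(P)-T[:3,3])@T[:3,:3]; c=c*[1,-1,-1]
    K=np.array([[p['fx'],0,p['cx']],[0,p['fy'],p['cy']],[0,0,1]])
    return cv2.projectPoints(c.reshape(-1,1,3),np.zeros(3),np.zeros(3),K,p['dist_coeffs'])[0].reshape(-1,2).round(1)
o=ctrl.get_obs();t=o['tool_pos']; y=R.from_euler('xyz',o['orientation'],degrees=True).apply([0,1,0])
print(o['clock'],t,proj("scene",[t,t+.05*y,t-.05*y,[.4986,.2424,.09]]))
E
```

```text
1.15 [0.49897084 0.24105167 0.16598942] [[201.6  87.3]
 [214.1  97.4]
 [189.8  77.7]
 [204.4 111.9]]
```

The tip at (213,98) matches the projection, so the gripper is placed well. Next: descend, grip, and lift 15 mm.

{"op": "apply_moves", "data": {
  "deltas": [
    {"fingers":87.6,"delta_pos":[0,-1,40],"angular":[0,0,0]},
    {"fingers":87.6,"delta_pos":[0,-1,75],"angular":[0,0,0]},
    {"fingers":87.6,"delta_pos":[0,-1,95],"angular":[0,0,0]},
    {"fingers":87.6,"delta_pos":[0,-1,108],"angular":[0,0,0]},
    {"fingers":87.6,"delta_pos":[0,-1,108],"angular":[0,0,0]},
    {"fingers":87.6,"delta_pos":[0,-1,108],"angular":[0,0,0]},
    {"fingers":40,"delta_pos":[0,-1,108],"angular":[0,0,0]},
    {"fingers":40,"delta_pos":[0,-1,108],"angular":[0,0,0]},
    {"fingers":40,"delta_pos":[0,-1,108],"angular":[0,0,0]},
    {"fingers":40,"delta_pos":[0,-1,108],"angular":[0,0,0]}
  ]
}}

```text
clock: 2.15
tool_pos: [0.4987, 0.2441, 0.0591]
orientation: [-180.0, -0.0, 6.6]
force: [0.2, -0.5, 0.4]
opening: 0.0613
gripper_force: 0.0
```

{"op": "apply_moves", "data": {
  "deltas": [
    {"fingers":40,"delta_pos":[0,0,0],"angular":[0,0,0]},
    {"fingers":40,"delta_pos":[0,0,0],"angular":[0,0,0]},
    {"fingers":40,"delta_pos":[0,0,0],"angular":[0,0,0]}
  ]
}}

```text
clock: 2.45
tool_pos: [0.4986, 0.244, 0.0588]
orientation: [-180.0, -0.0, 6.6]
force: [-1.0, -0.3, 3.3]
opening: 0.0539
gripper_force: 30.0
```

{"op": "apply_moves", "data": {
  "deltas": [
    {"fingers":40,"delta_pos":[0,0,-5],"angular":[0,0,0]},
    {"fingers":40,"delta_pos":[0,0,-10],"angular":[0,0,0]},
    {"fingers":40,"delta_pos":[0,0,-15],"angular":[0,0,0]},
    {"fingers":40,"delta_pos":[0,0,-20],"angular":[0,0,0]},
    {"fingers":40,"delta_pos":[0,0,-20],"angular":[0,0,0]},
    {"fingers":40,"delta_pos":[0,0,-20],"angular":[0,0,0]},
    {"fingers":40,"delta_pos":[0,0,-20],"angular":[0,0,0]},
    {"fingers":40,"delta_pos":[0,0,-20],"angular":[0,0,0]},
    {"fingers":40,"delta_pos":[0,0,-20],"angular":[0,0,0]}
  ]
}}

```text
clock: 3.35
tool_pos: [0.4984, 0.2438, 0.0784]
orientation: [180.0, 0.0, 6.6]
force: [-0.0, -0.5, -1.0]
opening: 0.0534
gripper_force: 30.0
```

```bash
python3 - <<'E'
from h import *
for i in range(4):
    o=ctrl.get_obs(); print(o['clock'],o['tool_pos'],o['force'],o['moment'],o['opening']); ctrl.snapshot("top")
go([.4757,-.1582,.16],12)
E
```

```text
3.35 [0.49841448 0.24383873 0.07835763] [-0.01028288 -0.47831409 -1.04022243] [-0.0313146  -0.0481691   0.04023331] 0.05344304176561704
3.4 [0.49844312 0.24382407 0.07837564] [-0.15450006 -0.43975944 -0.23970955] [-0.03166574 -0.02749082  0.0448989 ] 0.054144533779802474
3.45 [0.49844473 0.24385428 0.07842187] [-1.07923851 -0.27231175 -0.79899631] [-0.03677779 -0.01415949 -0.01915556] 0.0535796198017431
3.5 [0.49848236 0.24386647 0.07843142] [ 0.14571409 -0.099203   -1.74012856] [-0.08913286 -0.00359352  0.01294925] 0.05361045665301424
shift [-68.7 396.8 -81.5] rot [ 0.01  0.01 -5.43]
```

The left tin weighs about 1 N, so it is the nearly empty one. I'll set it back gently and let go.

{"op": "apply_moves", "data": {
  "deltas": [
    {"fingers":40,"delta_pos":[0,0,8],"angular":[0,0,0]},
    {"fingers":40,"delta_pos":[0,0,14],"angular":[0,0,0]},
    {"fingers":40,"delta_pos":[0,0,17],"angular":[0,0,0]},
    {"fingers":40,"delta_pos":[0,0,19],"angular":[0,0,0]},
    {"fingers":40,"delta_pos":[0,0,20],"angular":[0,0,0]},
    {"fingers":40,"delta_pos":[0,0,20],"angular":[0,0,0]},
    {"fingers":87.6,"delta_pos":[0,0,20],"angular":[0,0,0]},
    {"fingers":87.6,"delta_pos":[0,0,20],"angular":[0,0,0]},
    {"fingers":87.6,"delta_pos":[0,0,20],"angular":[0,0,0]},
    {"fingers":87.6,"delta_pos":[0,0,20],"angular":[0,0,0]}
  ]
}}

```text
clock: 4.55
tool_pos: [0.4986, 0.2439, 0.0585]
orientation: [180.0, -0.0, 6.6]
force: [0.2, 0.1, -0.5]
opening: 0.08
gripper_force: 0.0
```

{"op": "apply_moves", "data": {
  "deltas": [
    {"fingers":87.6,"delta_pos":[0,0,0],"angular":[0,0,0]},
    {"fingers":87.6,"delta_pos":[0,0,0],"angular":[0,0,0]},
    {"fingers":87.6,"delta_pos":[0,0,-20],"angular":[0,0,0]},
    {"fingers":87.6,"delta_pos":[0,0,-50],"angular":[0,0,0]},
    {"fingers":87.6,"delta_pos":[0,0,-80],"angular":[0,0,0]},
    {"fingers":87.6,"delta_pos":[0,0,-100],"angular":[0,0,0]},
    {"fingers":87.6,"delta_pos":[0,0,-100],"angular":[0,0,0]},
    {"fingers":87.6,"delta_pos":[0,0,-100],"angular":[0,0,0]}
  ]
}}

```text
clock: 5.35
tool_pos: [0.4985, 0.244, 0.1588]
orientation: [-180.0, -0.0, 6.6]
force: [1.2, -0.1, 0.5]
opening: 0.0872
gripper_force: 0.0
```

```bash
python3 - <<'E'
from h import *
o=ctrl.get_obs(); print(o['clock'],o['tool_pos'],o['orientation'],o['force'],o['opening'])
go([.5158,.0844,.155],6.5)
E
```

```text
5.35 [0.49845954 0.2440091  0.15879587] [-1.79950456e+02 -3.37395378e-02  6.56108862e+00] [ 1.23394086 -0.11611002  0.46388277] 0.08720208481549335
shift [ -1.  160.5   3.7] rot [-0.05 -0.03  0.06]
```

{"op": "apply_moves", "data": {
  "deltas": [
    {"fingers":87.6,"delta_pos":[-1,40,0],"angular":[0,0,0]},
    {"fingers":87.6,"delta_pos":[-1,85,0],"angular":[0,0,0]},
    {"fingers":87.6,"delta_pos":[-1,130,0],"angular":[0,0,0]},
    {"fingers":87.6,"delta_pos":[-1,160,0],"angular":[0,0,0]},
    {"fingers":87.6,"delta_pos":[-1,160,0],"angular":[0,0,0]},
    {"fingers":87.6,"delta_pos":[-1,160,0],"angular":[0,0,0]},
    {"fingers":87.6,"delta_pos":[-1,160,40],"angular":[0,0,0]},
    {"fingers":87.6,"delta_pos":[-1,160,75],"angular":[0,0,0]},
    {"fingers":87.6,"delta_pos":[-1,160,95],"angular":[0,0,0]},
    {"fingers":87.6,"delta_pos":[-1,160,101],"angular":[0,0,0]}
  ]
}}

```text
clock: 6.35
tool_pos: [0.514, 0.085, 0.0547]
orientation: [179.9, 0.3, 6.6]
force: [-1.4, -0.5, -0.7]
opening: 0.0876
gripper_force: 0.0
```

{"op": "apply_moves", "data": {
  "deltas": [
    {"fingers":87.6,"delta_pos":[0,0,0],"angular":[0,0,0]},
    {"fingers":87.6,"delta_pos":[0,0,0],"angular":[0,0,0]},
    {"fingers":40,"delta_pos":[0,0,0],"angular":[0,0,0]},
    {"fingers":40,"delta_pos":[0,0,0],"angular":[0,0,0]},
    {"fingers":40,"delta_pos":[0,0,0],"angular":[0,0,0]},
    {"fingers":40,"delta_pos":[0,0,0],"angular":[0,0,0]},
    {"fingers":40,"delta_pos":[0,0,0],"angular":[0,0,0]},
    {"fingers":40,"delta_pos":[0,0,0],"angular":[0,0,0]},
    {"fingers":40,"delta_pos":[0,0,0],"angular":[0,0,0]}
  ]
}}

```text
clock: 7.25
tool_pos: [0.516, 0.0851, 0.0578]
orientation: [-180.0, -0.0, 6.6]
force: [-1.1, 0.9, 2.8]
opening: 0.0537
gripper_force: 30.0
```

{"op": "apply_moves", "data": {
  "deltas": [
    {"fingers":40,"delta_pos":[0,0,-5],"angular":[0,0,0]},
    {"fingers":40,"delta_pos":[0,0,-10],"angular":[0,0,0]},
    {"fingers":40,"delta_pos":[0,0,-15],"angular":[0,0,0]},
    {"fingers":40,"delta_pos":[0,0,-20],"angular":[0,0,0]},
    {"fingers":40,"delta_pos":[0,0,-20],"angular":[0,0,0]},
    {"fingers":40,"delta_pos":[0,0,-20],"angular":[0,0,0]},
    {"fingers":40,"delta_pos":[0,0,-20],"angular":[0,0,0]},
    {"fingers":40,"delta_pos":[0,0,-20],"angular":[0,0,0]}
  ]
}}

```text
clock: 8.05
tool_pos: [0.5156, 0.0847, 0.0773]
orientation: [180.0, 0.0, 6.6]
force: [-0.3, -0.4, -5.3]
opening: 0.0536
gripper_force: 30.0
```

```bash
python3 - <<'E'
from h import *
for i in range(3):
    o=ctrl.get_obs(); print(o['clock'],o['tool_pos'],o['orientation'],o['force'],o['opening']); im=ctrl.snapshot("scene")
cv2.imwrite("pics/s2.png",im[:,:,::-1])
go([.4757,-.1582,.13],12)
E
```

```text
8.05 [0.51562939 0.08474272 0.07732297] [1.79991236e+02 2.71491411e-02 6.56890370e+00] [-0.31155761 -0.362299   -5.30061263] 0.05362565576468643
8.1 [0.51568792 0.08478833 0.07735501] [1.79992092e+02 2.27121406e-02 6.57119546e+00] [-0.80235618 -0.39325742 -5.16528186] 0.05388013062780744
8.15 [0.51570435 0.0847804  0.07737207] [1.79991546e+02 2.11831447e-02 6.57153841e+00] [-0.20971713 -0.21944529 -5.49356775] 0.053781202851591894
shift [-67.6 236.8 -52.6] rot [ 0.01  0.02 -5.43]
```

View pics/s2.png

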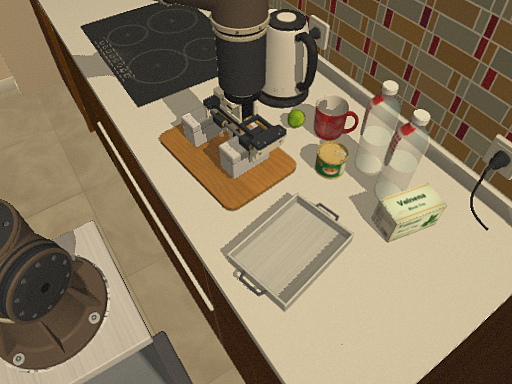

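The right tin weighs about 5.4 N and is held clear of the board, so it is the full one. I'll carry it to the tray.

{"op": "apply_moves", "data": {
  "deltas": [
    {"fingers":40,"delta_pos":[0,0,-20],"angular":[0,0,0]},
    {"fingers":40,"delta_pos":[0,0,-45],"angular":[0,0,0]},
    {"fingers":40,"delta_pos":[-4,15,-55],"angular":[0,0,0]},
    {"fingers":40,"delta_pos":[-12,40,-55],"angular":[0,0,-1]},
    {"fingers":40,"delta_pos":[-22,75,-55],"angular":[0,0,-2]},
    {"fingers":40,"delta_pos":[-32,110,-55],"angular":[0,0,-2.5]},
    {"fingers":40,"delta_pos":[-42,145,-55],"angular":[0,0,-3.5]},
    {"fingers":40,"delta_pos":[-52,180,-55],"angular":[0,0,-4.5]},
    {"fingers":40,"delta_pos":[-60,210,-55],"angular":[0,0,-5.5]},
    {"fingers":40,"delta_pos":[-65,228,-55],"angular":[0,0,-5.5]}
  ]
}}

```text
clock: 9.2
tool_pos: [0.4759, -0.1514, 0.1322]
orientation: [-180.0, 0.1, 12.0]
force: [0.1, 0.5, -4.9]
opening: 0.0539
gripper_force: 30.0
```

{"op": "apply_moves", "data": {
  "deltas": [
    {"fingers":40,"delta_pos":[-3,9,0],"angular":[0,0,0]},
    {"fingers":40,"delta_pos":[-3,9,0],"angular":[0,0,0]},
    {"fingers":40,"delta_pos":[-3,9,0],"angular":[0,0,0]},
    {"fingers":40,"delta_pos":[-3,9,0],"angular":[0,0,0]}
  ]
}}

```text
clock: 9.6
tool_pos: [0.4764, -0.1579, 0.1325]
orientation: [-180.0, 0.0, 12.1]
force: [0.5, 0.0, -4.4]
opening: 0.0536
gripper_force: 30.0
```

```bash
python3 - <<'E'
from h import *
o=ctrl.get_obs(); print(o['clock'],o['tool_pos'],o['orientation'],o['force'],o['opening']); im=ctrl.snapshot("scene")
cv2.imwrite("pics/s3.png",im[:,:,::-1])
go([.4757,-.1582,.044],12)
E
```

```text
9.6 [ 0.47637276 -0.15794278  0.13247284] [-1.79991377e+02  5.59323971e-04  1.21088056e+01] [ 0.46831819  0.03948795 -4.43463203] 0.053572526321388356
shift [-0.8  0.2 88.5] rot [-0.01 -0.    0.13]
```

View pics/s3.png

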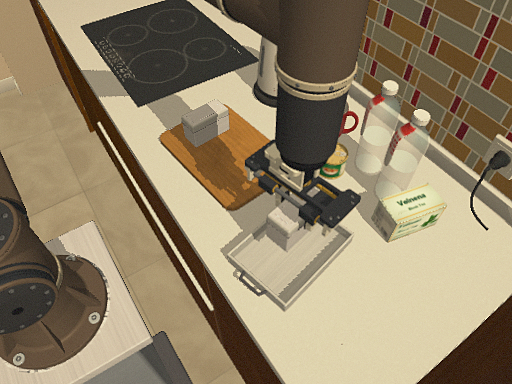

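The full tin is over the middle of the tray at about (285,228), and the other tin is still on the board at (205,122). Now I'll lower it, going slowly near the floor.

{"op": "apply_moves", "data": {
  "deltas": [
    {"fingers":40,"delta_pos":[-1,0,20],"angular":[0,0,0]},
    {"fingers":40,"delta_pos":[-1,0,40],"angular":[0,0,0]},
    {"fingers":40,"delta_pos":[-1,0,58],"angular":[0,0,0]},
    {"fingers":40,"delta_pos":[-1,0,70],"angular":[0,0,0]},
    {"fingers":40,"delta_pos":[-1,0,78],"angular":[0,0,0]},
    {"fingers":40,"delta_pos":[-1,0,82],"angular":[0,0,0]},
    {"fingers":40,"delta_pos":[-1,0,85],"angular":[0,0,0]},
    {"fingers":40,"delta_pos":[-1,0,87],"angular":[0,0,0]},
    {"fingers":40,"delta_pos":[-1,0,88],"angular":[0,0,0]},
    {"fingers":40,"delta_pos":[-1,0,88],"angular":[0,0,0]}
  ]
}}

```text
clock: 10.65
tool_pos: [0.4755, -0.1588, 0.0448]
orientation: [180.0, -0.0, 12.1]
force: [-0.1, 0.0, -5.5]
opening: 0.0539
gripper_force: 30.0
```

{"op": "apply_moves", "data": {
  "deltas": [
    {"fingers":40,"delta_pos":[0,0,0],"angular":[0,0,0]},
    {"fingers":40,"delta_pos":[0,0,0.5],"angular":[0,0,0]},
    {"fingers":40,"delta_pos":[0,0,0.5],"angular":[0,0,0]}
  ]
}}

```text
clock: 10.95
tool_pos: [0.4755, -0.1587, 0.0442]
orientation: [180.0, -0.0, 12.1]
force: [-0.5, 1.2, -4.7]
opening: 0.0538
gripper_force: 30.0
```

Still hanging, as the force shows, so I'll creep down until it touches.

{"op": "apply_moves", "data": {
  "deltas": [
    {"fingers":40,"delta_pos":[0,0,0.5],"angular":[0,0,0]},
    {"fingers":40,"delta_pos":[0,0,1],"angular":[0,0,0]},
    {"fingers":40,"delta_pos":[0,0,1],"angular":[0,0,0]},
    {"fingers":40,"delta_pos":[0,0,1],"angular":[0,0,0]}
  ]
}}

```text
clock: 11.35
tool_pos: [0.4755, -0.1587, 0.0442]
orientation: [180.0, -0.0, 12.1]
force: [-4.1, 3.1, 9.1]
opening: 0.0538
gripper_force: 30.0
```

Contact: the floor is now pushing up with about 14 N. Release, rise and check.

{"op": "apply_moves", "data": {
  "deltas": [
    {"fingers":87.6,"delta_pos":[0,0,-0.5],"angular":[0,0,0]},
    {"fingers":87.6,"delta_pos":[0,0,-0.5],"angular":[0,0,0]},
    {"fingers":87.6,"delta_pos":[0,0,-0.5],"angular":[0,0,0]},
    {"fingers":87.6,"delta_pos":[0,0,-0.5],"angular":[0,0,0]},
    {"fingers":87.6,"delta_pos":[0,0,-0.5],"angular":[0,0,0]},
    {"fingers":87.6,"delta_pos":[0,0,-0.5],"angular":[0,0,0]},
    {"fingers":87.6,"delta_pos":[0,0,-20],"angular":[0,0,0]},
    {"fingers":87.6,"delta_pos":[0,0,-50],"angular":[0,0,0]},
    {"fingers":87.6,"delta_pos":[0,0,-90],"angular":[0,0,0]},
    {"fingers":87.6,"delta_pos":[0,0,-130],"angular":[0,0,0]}
  ]
}}

```text
clock: 12.35
tool_pos: [0.4748, -0.1588, 0.1742]
orientation: [-180.0, 0.1, 12.1]
force: [1.9, 0.3, -0.1]
opening: 0.0875
gripper_force: 0.0
```

{"op": "apply_moves", "data": {
  "deltas": [
    {"fingers":87.6,"delta_pos":[0,0,-20],"angular":[0,0,0]},
    {"fingers":87.6,"delta_pos":[0,0,-20],"angular":[0,0,0]},
    {"fingers":87.6,"delta_pos":[0,0,-20],"angular":[0,0,0]},
    {"fingers":87.6,"delta_pos":[0,0,-20],"angular":[0,0,0]}
  ]
}}

```text
clock: 12.75
tool_pos: [0.4746, -0.1587, 0.192]
orientation: [-180.0, 0.1, 12.1]
force: [0.2, 0.1, -0.5]
opening: 0.0878
gripper_force: 0.0
```

```bash
python3 - <<'E'
from h import *
o=ctrl.get_obs(); print(o['clock'],o['tool_pos'],o['force'])
cv2.imwrite("pics/s4.png",ctrl.snapshot("scene")[:,:,::-1])
E
```

```text
12.75 [ 0.47458788 -0.15866856  0.19199065] [ 0.22746367  0.09173847 -0.5470369 ]
```

View pics/s4.png

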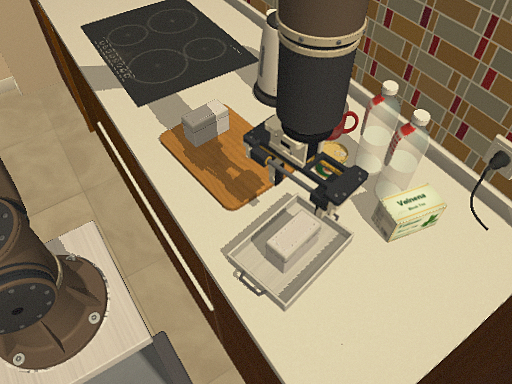

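The full tin stands flat in the tray at about (290,240), the light one is on the board at (205,122), and the gripper is clear of both.

```bash
python3 -c "
from plant import ctrl
print(ctrl.close_job())"
```

```text
the job is handed in; nothing more can be done
None
```

The full tin (the right-hand one, about 5.4 N) is on the tray floor, the nearly empty one (about 1 N) was lifted briefly to weigh it and is back on the chopping board, and the job was handed in at about 13 s.

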